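Make up a humidity box for a wax seal

TASK

Make up the humidity box for the wax seal: lay the louvred gel cassette flat on the bottom of the open box, seat the steel grid level on the ledges above it, set the seal in its wooden dish and the data logger on the grid, one on each side of the grid's handle, both face up, and then close the box with its lid fully down. Never let the seal tip over, and leave the bobbin of thread standing where it is.

Things in the scene. Friction and masses are not known exactly. Their poses are not given: they have to be found in the camera images.
- box: Open grey plastic box, fixed, 150 x 110 x 56 mm (158 x 118 over its rim bead). Origin: centre of the underside; x along the long side, y along the short, z up; same after a half turn. Inside 144 x 104, floor at 3 mm, rim at 56 mm above the underside. A ledge 10 mm wide runs along each short inner wall, its top at 26 mm; between them the floor is 124 x 104 mm.
- cassette_center (a point): Gel cassette: white plastic block with dark louvres across its top and a dark line along each long side, 90 (x) x 40 (y) x 20 (z) mm, 120 g. The point is its centre, 10 mm above its underside; axes along its edges, z up. It goes on the floor of the box, between the ledges, under the grid.
- grid_grip (a point): Steel slatted grid, 136 (x) x 96 (y) x 4 mm, 150 g, with a handle bar fixed across its middle along y, 56 mm long, 10 wide, 8 high. The point is the bar's centre, 22 mm above the grid's underside; z up. It fits the box long side to long side, either way round, 4 mm play all round, resting on both ledges: its top side is then 30 mm above the box's underside.
- seal_center (a point): Wax seal: dark red-brown wax disc set in a round turned dish of dark wood, 46 mm across, 18 mm high, 70 g. The point is its centre, 9 mm above its underside; z up out of the wax face.
- logger_center (a point): Data logger: small white block with a dark display window and a round button on top, 56 (x) x 34 (y) x 18 (z) mm, 60 g. The point is its centre, 9 mm above its underside; axes along its edges, z up out of the display.
- lid_grip (a point): Off-white lid, plate 158 (x) x 118 (y) x 4 mm, 160 g, with a 6 mm deep lip below (137 x 97 mm outside, 3.5 mm play in the box) and a bar grip on top along x, 66 mm long, 12 wide, 10 high. The point is the bar's centre, 29 mm above the lip's underside, 23 above the plate's, which comes to lie on the rim; z up. Fits either way round. At the start it lies on its lip.
- thread_center (a point): Bobbin of linen thread, 33 mm across, 42 mm high, upright, a bystander that stays where it is. The point is its centre, 21 mm above its underside.

How it is judged:
By the outcome, as a careful person would: the job done as asked, in the order asked, and still so for the second after the job is handed in, with the robot touching nothing.
It also fails if it takes over 141 s, if anything falls off the work surface, if the arm or the gripper's body presses on something with over 40 N, if the wrist force passes 120 N, or if a joint passes its speed limit or range.

ROBOT

A 6-joint arm with a two-finger parallel gripper is mounted at the origin on the work surface; the furniture and walls round the work are solid. World frame = base frame: x ahead of the robot, y to its left, z up, the work surface at z = 0. Lengths are in mm, angles in rad, forces in N, time in s.
With the tool pointing down it reaches from about 400 to 925 mm from the base axis. Payload 12.5 kg.
Tool frame: the origin (TCP) lies on the centre line of the jaws, within the pads' length; the fingertips stand finger_overhang ahead of it and the grasp point (between the pads) lies 2 mm behind it (finger_overhang is the distance from the TCP to the fingertips, in mm); z points along the fingers, y is the line along which they close (so a half turn about z gives the same grasp; the last joint's range is limited). The gripper opens to 95 mm and grips with 3 to 60 N. Pads are 20 mm wide; open, the fingers measure 119 mm over their backs; the gripper's body (75 mm by 180 mm) begins 59 mm behind the grasp point.
Start: joints at [-1.286, 0.491, 1.559, -0, 1.092, -0.106], TCP at [238.104, -577.885, 231.661] pointing down, gripper open.
Joint ranges: [-3.1, 3.1], [-0.84, 2.19], [0.05, 2.79], [-1.13, 4.28], [0.06, 2.93], [-2.69, 2.69]. Speed limits (rad/s): [2.22, 2.22, 2.79, 3.14, 3.14, 3.14].

INTERFACE

Orientations are given as a unit quaternion [w, x, y, z].
In Python, from rig import sense, capture, camera_params, job_done, finger_overhang gives the robot as it stands. The module is installed in compiled form; this text tells all that it offers.
- The arm moves only by the tool carry_out, never from a script. Its argument "motion" is a list of rows, each a list of 5 numbers: the closure in counts, from 0 (fully open) to 255 (shut), then the shift along the world's x, y, z in mm, then the turn about the world's z in degrees. In form: [[hand, dx, dy, dz, spin], ...]. A call has 1 to 12 rows; each row shifts and turns the commanded pose from where the row before left it; what a row does not reach is not made up. A row lasts 1/10 s, in which the tool goes at most 50 mm and 8.59 degrees, less where a joint would pass 70% of its speed; a pose out of reach is approached as far as the arm can. A call with a gripper value outside its range is refused whole. The fingers move at their own pace and stop on an object; "grip_force" is the grip in N (left out, the last holds). Time passes only in rows, so rows that do not move let the fingers close. It gives the time, the measured TCP pose, the force, the opening and the grip force at its end, in the units of the state.
- sense(): the state, without advancing time (a new reading comes with each control period).
- capture(name): name is "side" or "top" or "wrist"; returns the picture (384x512x3 uint8, red, green, blue); there is no depth.
- camera_params(name): a dict with "fx", "fy", "cx", "cy" (pixels), "extrinsics" (4x4, takes a point from camera to world coordinates). Camera axes: x right, y down, z forward; pixel columns grow to the right and rows downward; lengths in mm; the calibration is good to about 2 mm. The wrist camera is an equidistant fisheye: a pixel r from the principal point sees the ray r / f radians off the axis. A picture is of the moment at which its call begins: read the wrist's pose just before it. camera_params takes no time and is no camera call; for the wrist camera it gives the pose at the moment of the call.
- job_done(): hands the job in; it is judged then, once.
The state is a dict: "time_s": time; "joints": joint angles; "qd": joint speeds; "joint_efforts": joint torques, N m; "tcp_pos": TCP position; "orientation": TCP orientation; "contact_force": force on the tool from outside, world axes, zero at the start; "moment": the same for the moment, N m; "width": opening from 0.0 (shut) to 1.0 (fully open); "grasp_force": force on a finger pad.
Only numpy, scipy, OpenCV 4.12 (cv2) and the standard library are available. Lean on these libraries where they do the work, as an engineer would, in place of code of your own. Each camera call takes 0.05 s, during which the arm holds its last target. There are 200 camera calls.

## Working session

There is one attempt and no reset: what is moved stays moved. The work goes in short steps, Python scripts to look and compute and a tool call to move; the robot and the scene stay as the last step left them, time stands still between calls to the robot, and variables do not carry over. Pictures are saved under pics/ and viewed, at most 14 in all, crops included, and the job is handed in when it is done.

Besides the shell and the picture viewer there is one more tool, called after "Emit:" by a JSON object that holds its "method" and its "body", one argument or row to a line. carry_out: Moves the arm, as the interface text tells. Its arguments: {"type":"object","properties":{"motion":{"type":"array"},"grip_force":{"type":"number"}},"required":["motion"]}

```bash
mkdir -p pics; python3 - <<'E'
from rig import *
import cv2, numpy as np
print(sense(), finger_overhang if not callable(finger_overhang) else finger_overhang())
ims=[]
for n in("side","top","wrist"):
    p=camera_params(n); print(n,{k:(np.round(v,3).tolist() if k=="extrinsics" else v) for k,v in p.items()})
    im=capture(n); cv2.imwrite(f"pics/{n}0.png",im[:,:,::-1])
E
```

```text
{'time_s': 0.0, 'joints': array([-1.28560104e+00,  4.91575836e-01,  1.55942233e+00, -2.62638335e-05,
        1.09169436e+00, -1.05614351e-01]), 'qd': array([-0.00098619,  0.00115337,  0.00123584, -0.00051187, -0.00017702,
        0.00020015]), 'joint_efforts': array([-1.72777567e-03, -6.12647724e+01, -2.58181000e+01,  6.91342447e-02,
        4.82193811e-02, -8.39598351e-05]), 'tcp_pos': array([ 238.03326587, -577.66921839,  231.06096453]), 'orientation': array([-5.46675096e-04,  9.80967824e-01,  1.94169582e-01, -6.09157316e-05]), 'contact_force': array([0.18992317, 0.06487313, 0.03375416]), 'moment': array([-0.03048091,  0.00804289,  0.06265926]), 'grasp_force': 0.0, 'width': 0.9974944093370862} 17.0
side {'fx': 434.7891593590368, 'fy': 434.7891593590368, 'cx': 252.06341374165083, 'cy': 190.13114193965228, 'extrinsics': [[0.994, -0.04, 0.104, 339.972], [-0.11, -0.51, 0.853, -1012.267], [0.018, -0.859, -0.511, 631.359], [0.0, 0.0, 0.0, 1.0]]}
top {'fx': 471.10104318414113, 'fy': 471.10104318414113, 'cx': 258.4009694883372, 'cy': 195.52407890256242, 'extrinsics': [[0.03, -0.996, 0.088, 336.616], [-1.0, -0.031, -0.005, -6.201], [0.007, -0.087, -0.996, 1480.634], [0.0, 0.0, 0.0, 1.0]]}
wrist {'fx': 297.3186396354542, 'fy': 297.3186396354542, 'cx': 258.4928719552242, 'cy': 191.38356375552382, 'extrinsics': [[0.381, -0.885, -0.267, 312.905], [-0.925, -0.365, -0.108, -547.622], [-0.002, 0.288, -0.958, 385.204], [0.0, 0.0, 0.0, 1.0]]}
```

View pics/top0.png

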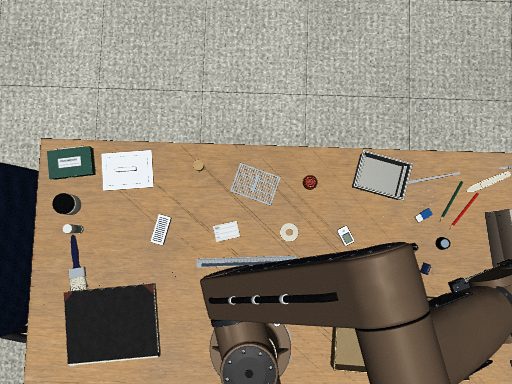

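View pics/side0.png

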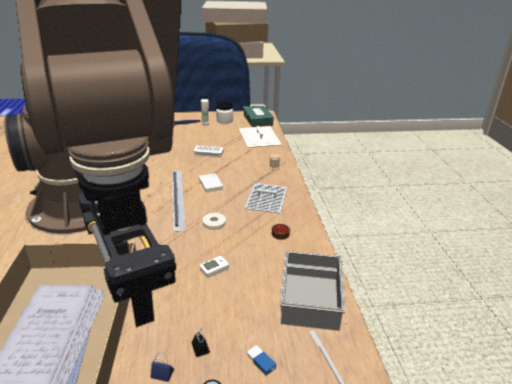

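Top view: box (382,175), seal (310,182), grid (256,184), lid (127,170), cassette (161,229), logger (345,236), and bobbin probably (198,166). The side view agrees, with the box at (312,290), the seal at (281,231) and the logger at (214,266).

```bash
cat > h.py <<'E'
from rig import *
import cv2, numpy as np
def rays(n,px,p=None):
    p=p or camera_params(n); px=np.atleast_2d(np.asarray(px,float))
    x=(px[:,0]-p["cx"])/p["fx"]; y=(px[:,1]-p["cy"])/p["fy"]
    if n=="wrist":
        r=np.hypot(x,y)+1e-12; d=np.c_[np.sin(r)*x/r,np.sin(r)*y/r,np.cos(r)]
    else: d=np.c_[x,y,np.ones_like(x)]
    E=np.array(p["extrinsics"]); return E[:3,3],d@E[:3,:3].T
def plane(n,px,z,p=None):
    o,d=rays(n,px,p); return (o+d*((z-o[2])/d[:,2])[:,None])[:,:2]
def rect(pts):   # metric min-area rectangle: centre, long, short, angle(deg) of the long side
    (c,(w,h),a)=cv2.minAreaRect(np.float32(pts)); 
    if w<h: w,h,a=h,w,a+90
    return np.round(c,1),round(w,1),round(h,1),round((a+90)%180-90,1)
def save(n,name,crop=None,k=1):
    im=capture(n)[:,:,::-1].copy(); 
    if crop: im=im[crop[1]:crop[3],crop[0]:crop[2]]
    cv2.imwrite(f"pics/{name}.png",cv2.resize(im,None,fx=k,fy=k,interpolation=cv2.INTER_CUBIC))
def project(n,P,p=None):
    p=p or camera_params(n); E=np.linalg.inv(np.array(p["extrinsics"])); q=np.atleast_2d(P)@E[:3,:3].T+E[:3,3]
    if n=="wrist":
        r=np.hypot(q[:,0],q[:,1])+1e-12; t=np.arctan2(r,q[:,2]); u=np.c_[q[:,0]*t/r,q[:,1]*t/r]
    else: u=q[:,:2]/q[:,2:]
    return u*p["fx"]+[p["cx"],p["cy"]]
E
python3 - <<'E'
from h import *
im=cv2.imread("pics/top0.png")
for n,px,z in[("box",(382,175),56),("seal",(310,182),18),("grid",(256,184),4),("lid",(127,170),10),("cass",(161,229),20),("log",(345,236),18),("thread",(198,166),42)]:
    print(n,plane("top",px,z))
cv2.imwrite("pics/c1.png",cv2.resize(im[140:260,90:424],None,fx=2.39,fy=2.39,interpolation=cv2.INTER_CUBIC))
hsv=cv2.cvtColor(im,cv2.COLOR_BGR2HSV)
# not-wood mask
wood=(hsv[:,:,1]>70)&(hsv[:,:,0]<25)
m=(~wood).astype(np.uint8)*255; m[:145]=0; m[260:]=0
cs,_=cv2.findContours(m,cv2.RETR_EXTERNAL,cv2.CHAIN_APPROX_NONE)
for c in cs:
    if cv2.contourArea(c)>60: print(np.round(c.mean(0)[0]),cv2.contourArea(c),rect(plane("top",c[:,0],15)))
E
```

```text
box [[ 536.25755831 -388.45183419]]
seal [[ 512.52365753 -173.30400403]]
grid [[502.59729184  -4.69699911]]
lid [[533.64709301 401.77931793]]
cass [[351.99789641 284.28391109]]
log [[ 347.56294561 -285.20500534]]
thread [[548.55187493 175.48890262]]
[301. 255.] 631.0 (array([ 282.1, -151.5]), 643.3, 38.0, -83.7)
[442. 243.] 109.5 (array([ 334.1, -587.9]), 40.0, 35.1, 64.9)
[ 74. 248.] 113.0 (array([288.7, 550.4]), 74.2, 18.4, 3.7)
[345. 235.] 179.5 (array([ 349.2, -285.8]), 55.1, 35.0, 27.7)
[ 72. 229.] 139.5 (array([345.8, 559.9]), 62.6, 26.2, 87.3)
[289. 232.] 240.0 (array([ 356.3, -110.1]), 52.9, 52.6, -88.3)
[226. 231.] 367.0 (array([352.3,  83.9]), 76.5, 50.4, -75.7)
[160. 229.] 360.0 (array([351.3, 287. ]), 89.6, 44.1, -14.1)
[499. 233.] 1121.5 (array([ 368.5, -764.1]), 155.1, 85.3, 1.7)
[423. 215.] 119.0 (array([ 420.4, -529.3]), 54.8, 25.9, -57.8)
[ 66. 204.] 449.5 (array([421.1, 582.2]), 86.0, 63.5, 84.6)
[452. 198.] 77.0 (array([ 474.7, -619.9]), 128.7, 8.6, -29.2)
[488. 182.] 260.0 (array([ 531. , -733.7]), 153.6, 22.0, -66.7)
[255. 184.] 1242.5 (array([502.7,  -1.1]), 135.8, 95.3, 72.3)
[402. 176.] 2074.0 (array([ 527.5, -474.1]), 323.7, 129.3, 78.4)
[127. 170.] 1788.5 (array([533.8, 400.9]), 157.8, 117.2, -83.9)
[ 70. 162.] 1302.5 (array([553.1, 578. ]), 145.4, 96.7, -82.3)
[395. 147.] 751.5 (array([ 627.5, -436.2]), 744.2, 22.4, -88.2)
[ 18. 200.] 4033.0 (array([424.7, 728.9]), 359.4, 121.9, 4.0)
```

View pics/c1.png

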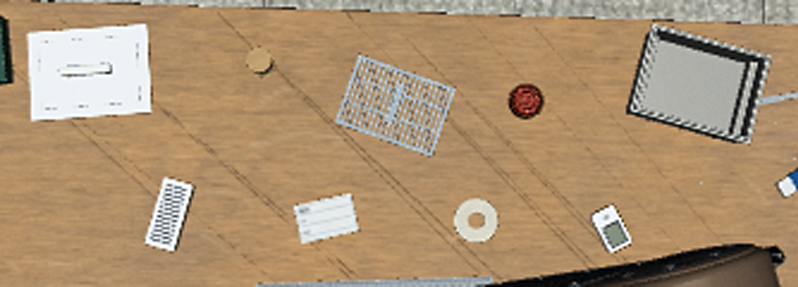

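The crop at 2.39x shows every item clearly: the lid and cassette are on the left, with the bobbin at (259,60), grid, seal, box and logger to the right of them. I'll move over the box and look with the wrist camera.

Emit:
{"method": "carry_out", "body": {
  "motion": [
    [0,27,10,4,5],
    [0,27,10,4,5],
    [0,27,10,4,5],
    [0,27,10,4,5],
    [0,27,10,4,5],
    [0,27,10,4,5],
    [0,27,10,4,5],
    [0,27,10,4,5],
    [0,27,10,4,5],
    [0,27,13,4,5],
    [0,0,0,0,0],
    [0,0,0,0,0]
  ],
  "grip_force": 20
}}

```text
time_s: 1.35
tcp_pos: [508.2, -474.5, 271.2]
orientation: [-0.0, 0.807, 0.591, -0.0]
contact_force: [0.4, -0.6, -0.3]
width: 0.999
grasp_force: 0.0
```

```bash
python3 - <<'E'
from h import *
s=sense(); print(s["tcp_pos"],s["orientation"],s["time_s"])
np.save("pics/w1.npy",camera_params("wrist")); save("wrist","w1"); save("top","t1")
print(np.round(project("wrist",[[536,-388,56]])))
E
```

```text
[ 508.22309067 -474.5141747   271.1510532 ] [-3.39227612e-04  8.07008339e-01  5.90539934e-01 -1.08684929e-04] 1.35
[[260.  96.]]
```

View pics/w1.png

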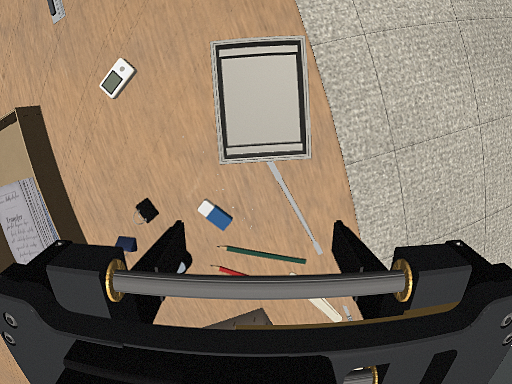

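The wrist view shows the whole box with outer rim corners near (211,43), (300,37), (311,158) and (220,164). The logger is at (118,78), and a steel ruler lies beside the box at (295,205).

```bash
cat >> h.py <<'E'
def blobs(n,im,z,p,roi=None,op=7,sat=70):
    hsv=cv2.cvtColor(im,cv2.COLOR_BGR2HSV)
    m=(~((hsv[:,:,1]>sat)&(hsv[:,:,0]<25)&(hsv[:,:,2]>70))).astype(np.uint8)*255
    if roi: k=np.zeros_like(m); k[roi[1]:roi[3],roi[0]:roi[2]]=255; m&=k
    m=cv2.morphologyEx(m,cv2.MORPH_OPEN,np.ones((op,op)))
    cs,_=cv2.findContours(m,cv2.RETR_EXTERNAL,cv2.CHAIN_APPROX_NONE)
    return [(np.round(c.mean(0)[0]),cv2.contourArea(c),rect(plane(n,c[:,0],z,p))) for c in cs if cv2.contourArea(c)>100]
E
python3 - <<'E'
from h import *
im=cv2.imread("pics/w1.png"); p=np.load("pics/w1.npy",allow_pickle=True).item()
for b in blobs("wrist",im,56,p,(195,20,328,175)): print("box",b)
for b in blobs("wrist",im,18,p,(90,40,150,110),3): print("logger",b)
# inner floor
hsv=cv2.cvtColor(im,cv2.COLOR_BGR2HSV); m=((hsv[:,:,2]>150)&(hsv[:,:,1]<60)).astype(np.uint8)*255
k=np.zeros_like(m);k[50:150,218:304]=255;m=cv2.morphologyEx(m&k,cv2.MORPH_OPEN,np.ones((7,7)))
cs,_=cv2.findContours(m,cv2.RETR_EXTERNAL,cv2.CHAIN_APPROX_NONE)
for c in cs:
  if cv2.contourArea(c)>1000: print("floor",rect(plane("wrist",c[:,0],3,p)))
t=cv2.imread("pics/t1.png")
for b in blobs("top",t,56,camera_params("top"),(350,148,415,204),5): print("boxtop",b)
E
```

```text
box (array([261., 100.]), 11596.5, (array([ 537.2, -393.4]), 161.7, 117.8, 76.0))
box (array([319.,  46.]), 875.5, (array([ 621.6, -348.6]), 76.8, 29.2, 72.0))
logger (array([117.,  78.]), 794.0, (array([ 351.3, -288.6]), 57.4, 37.8, 28.5))
floor (array([ 537.8, -391.2]), 124.3, 104.1, 76.0)
boxtop (array([386., 178.]), 2094.5, (array([ 528.9, -402.1]), 192.7, 130.6, 76.1))
```

Emit:
{"method": "carry_out", "body": {
  "motion": [
    [0,0,40,0,0],
    [0,0,40,0,0],
    [0,0,40,0,0],
    [0,0,40,0,0],
    [0,0,40,0,0],
    [0,0,0,0,0],
    [0,0,0,0,0]
  ]
}}

```text
time_s: 2.15
tcp_pos: [507.7, -275.1, 272.1]
orientation: [0.0, 0.807, 0.59, 0.0]
contact_force: [0.9, -0.9, 0.5]
width: 1.002
grasp_force: 0.0
```

```bash
python3 - <<'E'
from h import *
np.save("pics/w2.npy",camera_params("wrist")); save("wrist","w2")
s=sense(); print(s["tcp_pos"],s["time_s"])
E
```

```text
[ 507.81681222 -275.82133222  271.88293916] 2.2
```

Emit:
{"method": "carry_out", "body": {
  "motion": [
    [0,0,40,0,6],
    [0,0,45,0,6],
    [0,0,45,0,6],
    [0,0,45,0,6],
    [0,0,45,0,6],
    [0,0,45,0,6],
    [0,0,45,0,6],
    [0,0,45,0,6],
    [0,-10,45,0,6],
    [0,-20,45,0,6],
    [0,-20,45,0,6],
    [0,-20,40,0,6]
  ]
}}

```text
time_s: 3.4
tcp_pos: [438.3, 255.9, 271.5]
orientation: [0.0, 0.305, 0.952, 0.0]
contact_force: [0.5, -0.1, -0.3]
width: 1.0
grasp_force: 0.0
```

Emit:
{"method": "carry_out", "body": {
  "motion": [
    [0,0,8,0,6],
    [0,0,0,0,6],
    [0,0,0,0,6],
    [0,0,0,0,4],
    [0,0,0,0,0],
    [0,0,0,0,0]
  ]
}}

```text
time_s: 4.0
tcp_pos: [438.9, 262.4, 271.5]
orientation: [-0.0, 0.12, 0.993, -0.0]
contact_force: [-0.8, 0.7, -0.2]
width: 0.998
grasp_force: 0.0
```

```bash
python3 - <<'E'
from h import *
p=camera_params("wrist"); np.save("pics/w3.npy",p); save("wrist","w3")
s=sense(); print(s["tcp_pos"],s["orientation"],s["time_s"])
print(np.round(project("wrist",[[351,286,20]])))
a=cv2.imread("pics/w2.png");b=cv2.imread("pics/w3.png"); cv2.imwrite("pics/w23.png",cv2.resize(np.hstack([a[:250],b[:250]]),(800,195),interpolation=cv2.INTER_AREA))
c=project("wrist",[[351,286,20]])[0].astype(int)
for x in blobs("wrist",b,20,p,(c[0]-80,max(c[1]-80,0),c[0]+80,c[1]+80),3): print(x)
E
```

```text
[438.69876461 262.55790198 271.51814502] [-4.61314209e-05  1.20123949e-01  9.92758901e-01 -1.23709066e-05] 4.05
[[260.  98.]]
(array([261.,  97.]), 1876.5, (array([350.6, 287.5]), 89.2, 39.4, -13.7))
```

View pics/w23.png

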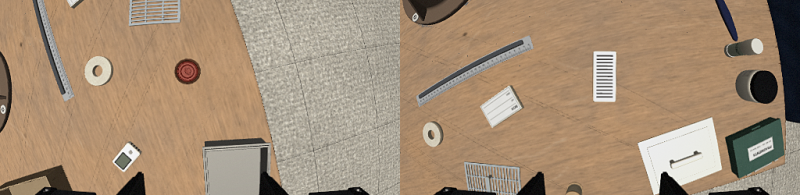

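Left (w2): seal at (187,71), logger at (126,157), grid at (155,10). Right (w3): cassette at (604,77), lid at (683,157).

Emit:
{"method": "carry_out", "body": {
  "motion": [
    [0,-44,12,-20,0],
    [0,-44,13,-40,0],
    [0,0,0,-45,0],
    [0,0,0,-45,0],
    [0,0,0,-45,0],
    [0,0,0,-30,0],
    [0,0,0,-26,0],
    [0,0,0,0,0],
    [0,0,0,0,0]
  ]
}}

```text
time_s: 4.95
tcp_pos: [358.2, 285.7, 28.0]
orientation: [-0.0, 0.119, 0.993, -0.0]
contact_force: [0.8, -0.9, -0.5]
width: 1.001
grasp_force: 0.0
```

Emit:
{"method": "carry_out", "body": {
  "motion": [
    [255,0,0,0,0],
    [255,0,0,0,0],
    [255,0,0,0,0],
    [255,0,0,0,0],
    [255,0,0,0,0],
    [255,0,0,0,0],
    [255,0,0,0,0],
    [255,0,0,0,0]
  ],
  "grip_force": 25
}}

```text
time_s: 5.75
tcp_pos: [357.9, 285.8, 27.8]
orientation: [-0.0, 0.118, 0.993, 0.0]
contact_force: [-0.8, 0.3, 0.8]
width: 0.421
grasp_force: 25.0
```

```bash
python3 - <<'E'
from h import *
s=sense();print(s)
for f,roi,z,n in[("w2",(220,60,270,120),18,"seal"),("w2",(130,170,190,225),18,"logger"),("w3",(290,150,430,250),10,"lid")]:
    im=cv2.imread(f"pics/{f}.png");p=np.load(f"pics/{f}.npy",allow_pickle=True).item()
    for b in blobs("wrist",im,z,p,roi,3): print(n,b)
E
```

```text
{'time_s': 5.75, 'joints': array([ 5.29337849e-01,  6.07319660e-01,  2.13918121e+00,  1.43724348e-04,
        3.95139765e-01, -8.04098544e-01]), 'qd': array([ 0.00012293, -0.00164417, -0.00040319, -0.00101527, -0.00127605,
       -0.00110749]), 'joint_efforts': array([-7.51268654e-02, -5.12538886e+01, -8.70085448e+00,  3.03891068e-02,
        7.76412338e-02,  3.33633763e-02]), 'tcp_pos': array([357.9498346 , 285.77597333,  27.77679408]), 'orientation': array([-3.58226790e-05,  1.18467422e-01,  9.92957939e-01,  7.57323655e-06]), 'contact_force': array([-0.7927323 ,  0.29330457,  0.77303324]), 'moment': array([ 0.10867486, -0.05706244,  0.06212612]), 'grasp_force': 24.974353909492493, 'width': 0.42132757739068016}
logger (array([162., 200.]), 743.5, (array([ 351.5, -285.2]), 60.1, 34.2, 28.4))
lid (array([407., 244.]), 450.0, (array([627.2, 477.6]), 102.8, 31.3, 72.3))
lid (array([425., 195.]), 400.0, (array([556.2, 512. ]), 89.4, 24.1, -2.9))
lid (array([360., 202.]), 6925.5, (array([546.3, 403.9]), 158.7, 144.3, -84.1))
```

Emit:
{"method": "carry_out", "body": {
  "motion": [
    [255,0,0,15,0],
    [255,0,0,30,0],
    [255,0,0,30,0],
    [255,0,0,30,0],
    [255,0,0,30,0],
    [255,17,-34,0,-5],
    [255,17,-34,0,-5],
    [255,17,-34,0,-5],
    [255,17,-34,0,-5],
    [255,17,-34,0,-5],
    [255,17,-34,0,-5],
    [255,17,-34,0,-5]
  ]
}}

```text
time_s: 6.95
tcp_pos: [477.3, 46.3, 162.7]
orientation: [-0.0, 0.413, 0.911, -0.0]
contact_force: [0.6, 0.2, -1.5]
width: 0.418
grasp_force: 25.0
```

Emit:
{"method": "carry_out", "body": {
  "motion": [
    [255,17,-34,0,-5],
    [255,6,-38,0,-5],
    [255,6,-38,0,-5],
    [255,6,-38,0,-5],
    [255,6,-38,0,-5],
    [255,6,-38,0,-5],
    [255,6,-38,0,-5],
    [255,6,-38,0,-5],
    [255,0,-38,0,-5],
    [255,0,-38,0,-5],
    [255,0,-38,0,-5],
    [255,0,-29,0,0]
  ]
}}

```text
time_s: 8.15
tcp_pos: [535.4, -397.3, 162.3]
orientation: [-0.0, 0.787, 0.617, -0.0]
contact_force: [0.8, -0.3, -1.0]
width: 0.417
grasp_force: 25.0
```

Emit:
{"method": "carry_out", "body": {
  "motion": [
    [255,0,0,0,0],
    [255,0,0,0,0],
    [255,0,0,0,0]
  ]
}}

```text
time_s: 8.45
tcp_pos: [535.9, -394.2, 162.5]
orientation: [-0.0, 0.786, 0.619, -0.0]
contact_force: [-0.2, 0.8, -0.4]
width: 0.42
grasp_force: 25.0
```

```bash
cat >> h.py <<'E'
def st():
    s=sense(); q=s["orientation"]; print(np.round(s["tcp_pos"],1),"xang",round(np.degrees(2*np.arctan2(q[2],q[1])),2),"t",s["time_s"],"w",round(s["width"]*95,1),"g",round(s["grasp_force"],1),"F",np.round(s["contact_force"],1))
E
python3 -c "from h import *; st()"
```

```text
[ 535.9 -394.2  162.5] xang 76.43 t 8.45 w 39.9 g 25.0 F [-0.2  0.8 -0.4]
```

Emit:
{"method": "carry_out", "body": {
  "motion": [
    [255,0,-4.5,-30,0],
    [255,0,0,-30,0],
    [255,0,0,-30,0],
    [255,0,0,-20,0],
    [255,0,0,-12,0],
    [255,0,0,-9,0],
    [255,0,0,0,0],
    [255,0,0,0,0]
  ]
}}

```text
time_s: 9.25
tcp_pos: [536.3, -399.7, 32.6]
orientation: [0.001, 0.786, 0.618, 0.0]
contact_force: [-0.0, -1.3, -1.3]
width: 0.418
grasp_force: 25.0
```

```bash
python3 -c "from h import *; st()"
```

```text
[ 536.3 -399.7   32.6] xang 76.41 t 9.25 w 39.7 g 25.0 F [-0.  -1.3 -1.3]
```

Emit:
{"method": "carry_out", "body": {
  "motion": [
    [255,0,0,-1.5,0],
    [255,0,0,0,0],
    [90,0,0,0,0],
    [90,0,0,0,0],
    [90,0,0,0,0],
    [90,0,0,15,0],
    [90,0,0,30,0],
    [90,0,0,40,0],
    [90,0,0,40,0],
    [90,0,0,40,0],
    [60,0,0,40,0],
    [0,0,0,35,0]
  ]
}}

```text
time_s: 10.45
tcp_pos: [535.8, -399.5, 274.0]
orientation: [0.001, 0.786, 0.618, 0.0]
contact_force: [-0.4, -0.6, 0.9]
width: 0.759
grasp_force: 0.0
```

```bash
python3 -c "
from h import *
st(); save('top','t2',(345,140,425,210),5); np.save('pics/w4.npy',camera_params('wrist')); save('wrist','w4')"
```

```text
[ 535.8 -399.5  274. ] xang 76.39 t 10.45 w 72.1 g 0.0 F [-0.4 -0.6  0.9]
```

Emit:
{"method": "carry_out", "body": {
  "motion": [
    [0,5,37,0,7.8],
    [0,5,37,0,7.8],
    [0,5,37,0,7.8],
    [0,5,37,0,7.8],
    [0,5,37,0,7.8],
    [0,5,37,0,7.8],
    [0,5,37,0,7.8],
    [0,5,37,0,7.8],
    [0,5,37,0,7.8],
    [0,5,37,0,7.8],
    [0,0,0,0,7.8],
    [0,0,0,0,0]
  ]
}}

```text
time_s: 11.75
tcp_pos: [585.7, -28.7, 270.5]
orientation: [-0.0, 0.153, 0.988, -0.0]
contact_force: [-0.3, 0.7, -0.2]
width: 0.999
grasp_force: 0.0
```

Emit:
{"method": "carry_out", "body": {
  "motion": [
    [0,0,0,0,0],
    [0,0,0,0,0]
  ]
}}

```text
time_s: 11.95
tcp_pos: [585.8, -30.4, 270.4]
orientation: [-0.0, 0.157, 0.988, 0.0]
contact_force: [0.2, -0.6, 0.2]
width: 1.003
grasp_force: 0.0
```

```bash
python3 - <<'E'
from h import *
st(); p=camera_params("wrist"); np.save("pics/w5.npy",p); save("wrist","w5")
c=project("wrist",[[503,-2,4]])[0].astype(int); print(c)
a=cv2.imread("pics/w5.png")
cv2.imwrite("pics/w5b.png",cv2.resize(np.hstack([a[:250],cv2.imread("pics/t2.png")[:250]]),None,fx=.87,fy=.87))
E
```

```text
[585.8 -30.4 270.4] xang 161.96 t 11.95 w 95.3 g 0.0 F [ 0.2 -0.6  0.2]
[260 100]
```

View pics/w5b.png

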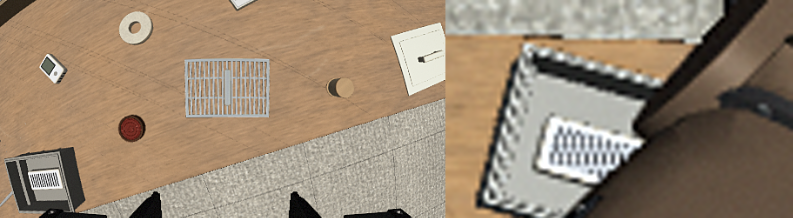

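The cassette lies in the box, centred and louvres up. The grid is at wrist pixel (260,100) with its handle at about (261,101).

```bash
python3 - <<'E'
from h import *
im=cv2.imread("pics/w5.png");p=np.load("pics/w5.npy",allow_pickle=True).item()
hsv=cv2.cvtColor(im,cv2.COLOR_BGR2HSV)
m=(hsv[:,:,1]<60).astype(np.uint8)*255; k=np.zeros_like(m); k[55:145,200:320]=255
m=cv2.morphologyEx(m&k,cv2.MORPH_CLOSE,np.ones((9,9)))
cs,_=cv2.findContours(m,cv2.RETR_EXTERNAL,cv2.CHAIN_APPROX_NONE); c=max(cs,key=cv2.contourArea); print("grid",rect(plane("wrist",c[:,0],4,p)))
b=cv2.morphologyEx(((hsv[:,:,1]<60)&(k>0)).astype(np.uint8)*255,cv2.MORPH_OPEN,np.ones((9,5)))
cs,_=cv2.findContours(b,cv2.RETR_EXTERNAL,cv2.CHAIN_APPROX_NONE)
for c in cs: print("bar",cv2.contourArea(c),rect(plane("wrist",c[:,0],26,p)))
for x in blobs("wrist",im,18,p,(130,125,175,170),3): print("seal",x)
for x in blobs("wrist",im,18,p,(40,55,80,100),3): print("logger",x)
x,y=project("wrist",[548,175,42],p)[0].astype(int); print("thr",x,y)
E
```

```text
grid (array([502.8,  -0.9]), 136.8, 96.0, 72.4)
bar 351.0 (array([503.5,   1.2]), 53.7, 12.0, -18.1)
logger (array([61., 78.]), 612.0, (array([ 351.4, -282.3]), 62.4, 36.6, 28.5))
thr 394 97
```

Emit:
{"method": "carry_out", "body": {
  "motion": [
    [0,-21,7.5,-20,0.4],
    [0,-21,7.5,-30,0],
    [0,-21,7.5,-30,0],
    [0,-20,7,-30,0],
    [0,0,0,-30,0],
    [0,0,0,-30,0],
    [0,0,0,-30,0],
    [0,0,0,-20,0],
    [0,0,0,0,0],
    [0,0,0,0,0]
  ]
}}

```text
time_s: 13.0
tcp_pos: [503.1, -0.6, 50.6]
orientation: [-0.0, 0.152, 0.988, 0.0]
contact_force: [0.8, -0.3, 0.1]
width: 0.998
grasp_force: 0.0
```

```bash
python3 -c "from h import *; st()"
```

```text
[503.1  -0.6  50.6] xang 162.5 t 13.0 w 94.8 g 0.0 F [ 0.8 -0.3  0.1]
```

Emit:
{"method": "carry_out", "body": {
  "motion": [
    [150,0,0,-15,0],
    [200,0,0,-12,0],
    [200,0,0,0,0],
    [255,0,0,0,0],
    [255,0,0,0,0],
    [255,0,0,0,0],
    [255,0,0,0,0],
    [255,0,0,0,0],
    [255,0,0,0,0]
  ],
  "grip_force": 40
}}

```text
time_s: 13.9
tcp_pos: [503.0, -0.2, 23.4]
orientation: [0.0, 0.151, 0.988, 0.0]
contact_force: [0.4, -0.2, -0.7]
width: 0.298
grasp_force: 0.0
```

```bash
python3 -c "from h import *; st()"
```

```text
[ 5.03e+02 -2.00e-01  2.34e+01] xang 162.59 t 13.9 w 28.3 g 0.0 F [ 0.4 -0.2 -0.7]
```

Emit:
{"method": "carry_out", "body": {
  "motion": [
    [255,0,0,0,0],
    [255,0,0,0,0],
    [255,0,0,0,0],
    [255,0,0,0,0],
    [255,0,0,0,0],
    [255,0,0,15,0],
    [255,0,0,30,0],
    [255,0,0,30,0],
    [255,0,0,30,0],
    [255,0,0,30,0],
    [255,0,0,0,0]
  ]
}}

```text
time_s: 15.0
tcp_pos: [504.2, -0.3, 161.5]
orientation: [0.003, 0.151, 0.988, 0.0]
contact_force: [0.7, -0.3, -2.2]
width: 0.101
grasp_force: 40.0
```

Emit:
{"method": "carry_out", "body": {
  "motion": [
    [255,3,-35,0,0.7],
    [255,3,-35,0,0.7],
    [255,3,-35,0,0.7],
    [255,3,-35,0,0.7],
    [255,3,-35,0,0.6],
    [255,3,-35,0,0],
    [255,3,-35,0,0],
    [255,3,-35,0,0],
    [255,3,-35,0,0],
    [255,3,-35,0,0],
    [255,3,-35,0,0],
    [255,2,-6,0,0]
  ]
}}

```text
time_s: 16.2
tcp_pos: [537.3, -394.3, 156.6]
orientation: [-0.0, 0.123, 0.992, 0.0]
contact_force: [-0.5, 0.8, -1.6]
width: 0.1
grasp_force: 40.0
```

Emit:
{"method": "carry_out", "body": {
  "motion": [
    [255,0,0,0,0],
    [255,0,0,0,0],
    [255,0,0,0,0]
  ]
}}

```text
time_s: 16.5
tcp_pos: [538.0, -389.9, 158.1]
orientation: [-0.0, 0.121, 0.993, 0.0]
contact_force: [-0.1, -0.8, -1.6]
width: 0.099
grasp_force: 40.0
```

```bash
python3 -c "
from h import *
st(); np.save('pics/w6.npy',camera_params('wrist')); save('wrist','w6')"
```

```text
[ 538.  -389.9  158.1] xang 166.05 t 16.5 w 9.4 g 40.0 F [-0.1 -0.8 -1.6]
```

View pics/w6.png

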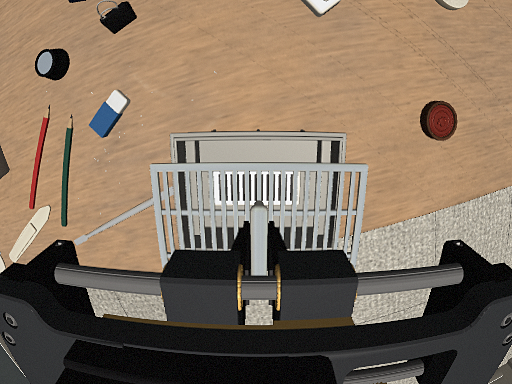

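The grid is held level above the box. Its front edge runs from (152,164) to (366,166) and the box's front rim from (172,134) to (346,134).

```bash
python3 - <<'E'
from h import *
p=np.load("pics/w6.npy",allow_pickle=True).item()
s=sense();zt=s["tcp_pos"][2]-23.4+4
a=np.radians(76); L=np.array([np.cos(a),np.sin(a)]); S=np.array([-L[1],L[0]])
g=plane("wrist",[(151.5,164),(366.5,166)],zt,p); b=plane("wrist",[(172,134),(346,134)],56,p)
print("grid corners",g.round(1),"len",np.linalg.norm(g[1]-g[0]),"ang",np.degrees(np.arctan2(*(g[1]-g[0])[::-1])))
print("box",b.round(1),np.linalg.norm(b[1]-b[0]),np.degrees(np.arctan2(*(b[1]-b[0])[::-1])))
print("grid c",g.mean(0)-S*48,"box c",b.mean(0)-S*59, "tcp",s["tcp_pos"])
E
```

```text
grid corners [[ 475.5 -443.7]
 [ 509.  -314.4]] len 133.51869598949608 ang 75.49665985729762
box [[ 463.  -450.9]
 [ 500.1 -301.5]] 153.98100666819786 76.05570557467865
grid c [ 538.8113203  -390.63346384] box c [ 538.81621814 -390.46162676] tcp [ 538.07292768 -390.05021132  158.29596774]
```

Emit:
{"method": "carry_out", "body": {
  "motion": [
    [255,-0.2,-0.7,-20,0],
    [255,0,0,-25,0],
    [255,0,0,-20,0],
    [255,0,0,-10,0],
    [255,0,0,-10,0],
    [255,0,0,-8,0],
    [255,0,0,-5,0],
    [255,0,0,-5,0],
    [255,0,0,-4,0],
    [255,0,0,0,0],
    [255,0,0,0,0]
  ]
}}

```text
time_s: 17.65
tcp_pos: [537.8, -392.0, 51.5]
orientation: [0.0, 0.122, 0.993, -0.0]
contact_force: [-0.5, -0.8, -1.5]
width: 0.099
grasp_force: 40.0
```

```bash
python3 -c "from h import *; st()"
```

```text
[ 537.8 -392.    51.5] xang 165.99 t 17.65 w 9.4 g 40.0 F [-0.5 -0.8 -1.5]
```

Emit:
{"method": "carry_out", "body": {
  "motion": [
    [255,0,0,-1.5,0],
    [255,0,0,-1,0],
    [255,0,0,0,0],
    [200,0,0,0,0],
    [150,0,0,0,0],
    [110,0,0,0,0],
    [110,0,0,0,0],
    [110,0,0,10,0],
    [110,0,0,20,0],
    [60,0,0,40,0],
    [0,0,0,40,0],
    [0,0,0,40,0]
  ]
}}

```text
time_s: 18.85
tcp_pos: [537.6, -391.7, 201.1]
orientation: [0.0, 0.122, 0.993, -0.0]
contact_force: [0.8, -1.1, 0.3]
width: 0.764
grasp_force: 0.0
```

Emit:
{"method": "carry_out", "body": {
  "motion": [
    [0,0,0,40,-8],
    [0,0,30,30,-8],
    [0,0,35,0,-8],
    [0,0,35,0,-8],
    [0,-5,0,0,-8],
    [0,-5,0,0,-8],
    [0,-5,0,0,-8],
    [0,0,0,0,-8],
    [0,0,0,0,-8],
    [0,0,0,0,-8],
    [0,0,0,0,-8],
    [0,0,0,0,-2]
  ]
}}

```text
time_s: 20.05
tcp_pos: [522.6, -291.8, 269.6]
orientation: [0.0, 0.79, 0.614, 0.0]
contact_force: [-0.8, 0.1, -0.3]
width: 1.0
grasp_force: 0.0
```

Emit:
{"method": "carry_out", "body": {
  "motion": [
    [0,0,0,0,0],
    [0,0,0,0,0]
  ]
}}

```text
time_s: 20.25
tcp_pos: [522.7, -291.9, 269.3]
orientation: [0.0, 0.788, 0.616, 0.0]
contact_force: [0.6, 0.0, -0.0]
width: 1.001
grasp_force: 0.0
```

```bash
python3 - <<'E'
from h import *
st(); p=camera_params("wrist"); np.save("pics/w7.npy",p); save("wrist","w7")
for q in ([537.6,-391.5,56],[512.5,-175,18],[351,-286,18]): print(project("wrist",[q],p).round())
E
```

```text
[ 522.7 -291.9  269.3] xang 76.07 t 20.25 w 95.1 g 0.0 F [ 0.6  0.  -0. ]
[[287. 236.]]
[[230.  83.]]
[[146. 188.]]
```

View pics/w7.png

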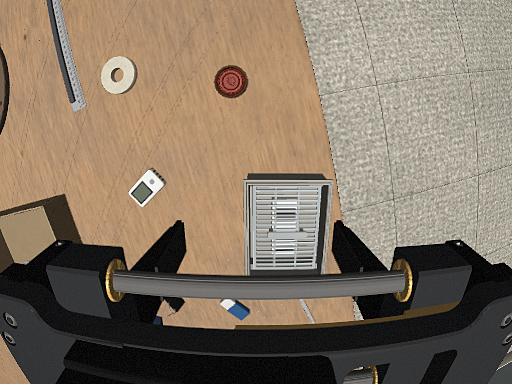

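The grid sits inside the box with an even border, outlined from about (249,183) to (326,270). The seal is at (231,81).

```bash
python3 - <<'E'
from h import *
p=np.load("pics/w7.npy",allow_pickle=True).item(); im=cv2.imread("pics/w7.png")
g=cv2.cvtColor(im,cv2.COLOR_BGR2GRAY); lab=cv2.cvtColor(im,cv2.COLOR_BGR2LAB)
m=((lab[:,:,1]>140)&(g<130)).astype(np.uint8)*255; m[:55]=0;m[110:]=0;m[:,:205]=0;m[:,260:]=0
m=cv2.morphologyEx(m,cv2.MORPH_CLOSE,np.ones((7,7)));m=cv2.morphologyEx(m,cv2.MORPH_OPEN,np.ones((5,5)))
cs,_=cv2.findContours(m,cv2.RETR_EXTERNAL,cv2.CHAIN_APPROX_NONE);c=max(cs,key=cv2.contourArea)
w=plane("wrist",c[:,0],16,p); print("seal",cv2.minEnclosingCircle(np.float32(w)),rect(w))
for z in (30,): print("grid handle project",project("wrist",[[537.7,-391.7,52],[537.7,-391.7,30]],p))
cv2.imwrite("pics/w7c.png",cv2.resize(im[165:285,235:345],None,fx=5,fy=5,interpolation=cv2.INTER_CUBIC))
E
```

```text
seal ((514.3453979492188, -171.627197265625), 20.750680923461914) (array([ 514.8, -173. ]), 39.5, 38.5, 21.2)
grid handle project [[286.70775925 234.74048373]
 [285.3675564  228.31929048]]
```

View pics/w7c.png

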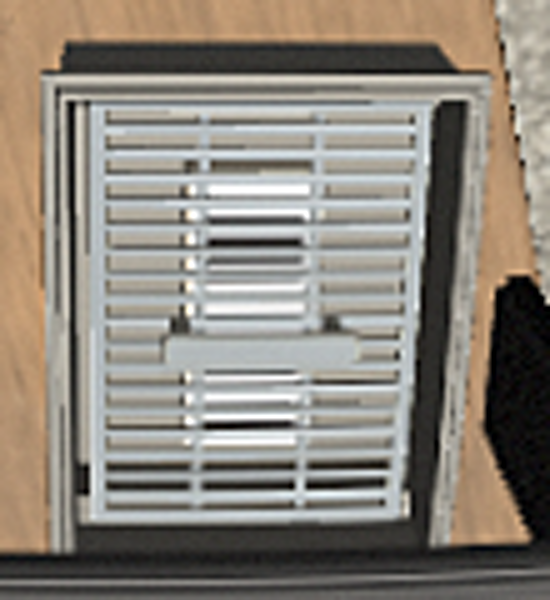

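```bash
python3 - <<'E'
from h import *
p=np.load("pics/w7.npy",allow_pickle=True).item()
px=np.array([(90,103),(430,103),(409,522),(88,522)])/5+[234.5,164.5]
g=plane("wrist",px,30,p); print(g.round(1),rect(g))
E
```

```text
[[ 507.6 -317.5]
 [ 599.4 -340.1]
 [ 570.5 -472.3]
 [ 473.9 -446.5]] (array([ 539.2, -394.3]), 135.3, 100.0, 75.4)
```

Emit:
{"method": "carry_out", "body": {
  "motion": [
    [0,-2,30,-10,0],
    [0,-2,30,-25,0],
    [0,-2,30,-30,0],
    [0,-2,29,-30,0],
    [0,0,0,-30,0],
    [0,0,0,-30,0],
    [0,0,0,-30,0],
    [0,0,0,-20,0],
    [0,0,0,0,0],
    [0,0,0,0,0]
  ]
}}

```text
time_s: 21.3
tcp_pos: [515.0, -173.0, 64.3]
orientation: [-0.0, 0.788, 0.616, 0.0]
contact_force: [0.6, -0.3, 1.3]
width: 1.005
grasp_force: 0.0
```

```bash
python3 -c "from h import *; st()"
```

```text
[ 515.  -173.    64.3] xang 76.02 t 21.3 w 95.5 g 0.0 F [ 0.6 -0.3  1.3]
```

Emit:
{"method": "carry_out", "body": {
  "motion": [
    [0,0,0,-20,0],
    [0,0,0,-15,0],
    [0,0,0,-8,0],
    [0,0,0,0,0],
    [255,0,0,0,0],
    [255,0,0,0,0],
    [255,0,0,0,0],
    [255,0,0,0,0],
    [255,0,0,0,0],
    [255,0,0,0,0],
    [255,0,0,0,0],
    [255,0,0,0,0]
  ],
  "grip_force": 15
}}

```text
time_s: 22.5
tcp_pos: [514.7, -172.9, 20.8]
orientation: [-0.0, 0.788, 0.616, 0.0]
contact_force: [0.0, 0.4, 0.9]
width: 0.479
grasp_force: 15.0
```

Emit:
{"method": "carry_out", "body": {
  "motion": [
    [255,0,0,0,0],
    [255,0,0,0,0]
  ]
}}

```text
time_s: 22.7
tcp_pos: [514.7, -172.9, 20.8]
orientation: [0.0, 0.788, 0.616, 0.0]
contact_force: [-0.6, 0.8, 1.3]
width: 0.478
grasp_force: 15.0
```

```bash
python3 -c "from h import *; st()"
```

```text
[ 514.7 -172.9   20.8] xang 75.99 t 22.7 w 45.4 g 15.0 F [-0.6  0.8  1.3]
```

Emit:
{"method": "carry_out", "body": {
  "motion": [
    [255,0,0,15,0],
    [255,0,0,30,0],
    [255,0,0,30,0],
    [255,0,0,30,0],
    [255,6,-30,0,0],
    [255,6,-35,0,0],
    [255,6,-35,0,0],
    [255,6,-35,0,0],
    [255,6,-30,0,0],
    [255,2,-18.5,0,0],
    [255,0,0,0,0],
    [255,0,0,0,0]
  ]
}}

```text
time_s: 23.9
tcp_pos: [546.3, -356.0, 125.3]
orientation: [-0.001, 0.788, 0.615, -0.0]
contact_force: [-0.3, 0.3, -1.4]
width: 0.475
grasp_force: 15.0
```

Emit:
{"method": "carry_out", "body": {
  "motion": [
    [255,0,0,0,0],
    [255,0,0,-20,0],
    [255,0,0,-25,0],
    [255,0,0,-15,0],
    [255,0,0,-8,0],
    [255,0,0,0,0],
    [255,0,0,0,0]
  ]
}}

```text
time_s: 24.6
tcp_pos: [547.1, -356.5, 58.5]
orientation: [0.0, 0.788, 0.616, 0.0]
contact_force: [-0.9, 0.6, -0.3]
width: 0.48
grasp_force: 15.0
```

```bash
python3 -c "from h import *; st()"
```

```text
[ 547.1 -356.5   58.5] xang 76.0 t 24.6 w 45.6 g 15.0 F [-0.9  0.6 -0.3]
```

Emit:
{"method": "carry_out", "body": {
  "motion": [
    [255,0,0,-4,0],
    [255,0,0,-2,0],
    [255,0,0,-1.3,0],
    [255,0,0,0,0]
  ]
}}

```text
time_s: 25.0
tcp_pos: [546.8, -356.5, 50.8]
orientation: [0.0, 0.788, 0.616, 0.0]
contact_force: [-0.8, -0.0, 2.1]
width: 0.481
grasp_force: 15.0
```

```bash
python3 -c "from h import *; st()"
```

```text
[ 546.8 -356.5   50.8] xang 75.99 t 25.0 w 45.7 g 15.0 F [-0.8 -0.   2.1]
```

Emit:
{"method": "carry_out", "body": {
  "motion": [
    [130,0,0,0,0],
    [110,0,0,0,0],
    [95,0,0,0,0],
    [95,0,0,0,0],
    [95,0,0,8,0],
    [95,0,0,20,0],
    [95,0,0,35,0],
    [60,0,0,35,0],
    [0,-20,0,40,6],
    [0,-30,-2,40,6],
    [0,-30,-2,30,6],
    [0,-30,-2,10,6]
  ]
}}

```text
time_s: 26.2
tcp_pos: [436.2, -362.7, 272.3]
orientation: [0.003, 0.641, 0.767, -0.0]
contact_force: [0.7, -0.7, -1.3]
width: 0.975
grasp_force: 0.0
```

Emit:
{"method": "carry_out", "body": {
  "motion": [
    [0,-30,-2,0,6],
    [0,-12,0,0,6],
    [0,0,0,0,6.5],
    [0,0,0,0,0],
    [0,0,0,0,0]
  ]
}}

```text
time_s: 26.7
tcp_pos: [394.9, -364.4, 268.9]
orientation: [0.0, 0.513, 0.859, -0.0]
contact_force: [-0.0, 0.7, 0.0]
width: 0.994
grasp_force: 0.0
```

```bash
python3 - <<'E'
from h import *
st(); p=camera_params("wrist"); np.save("pics/w8.npy",p); save("wrist","w8"); im=cv2.imread("pics/w8.png")
print(project("wrist",[[537.7,-391.7,30],[546.8,-356.5,48]],p).round())
c=project("wrist",[[351.4,-285.5,18]],p)[0].astype(int); print(c)
for x in blobs("wrist",im,18,p,(c[0]-40,max(0,c[1]-40),c[0]+40,c[1]+40),3): print(x)
E
```

```text
[ 394.9 -364.4  268.9] xang 118.31 t 26.7 w 94.4 g 0.0 F [-0.   0.7  0. ]
[[336. 227.]
 [357. 214.]]
[258  97]
(array([256.,  98.]), 973.0, (array([ 349.1, -286.6]), 55.2, 32.9, 28.2))
```

View pics/w8.png

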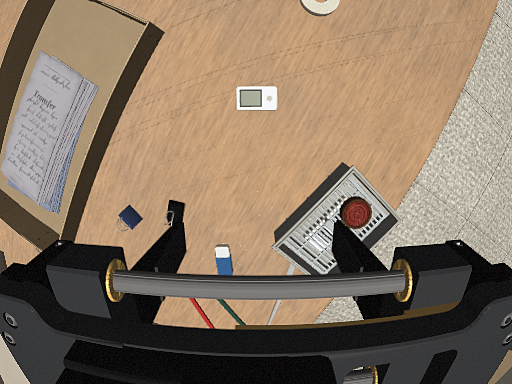

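The logger is at (256,98), display up. The seal lies face up on the grid at (356,213), and the tray edge is about 180 mm from the logger, so it is clear.

Emit:
{"method": "carry_out", "body": {
  "motion": [
    [0,-11.5,19.5,-15,0],
    [0,-11.5,19.5,-20,0],
    [0,-11.5,19.5,-20,0],
    [0,-11.3,19.3,-20,0],
    [0,0,0,-25,0],
    [0,0,0,-25,0],
    [0,0,0,-25,0],
    [0,0,0,-25,0],
    [0,0,0,-25,0],
    [0,0,0,-15,0],
    [0,0,0,0,0],
    [0,0,0,0,0]
  ]
}}

```text
time_s: 27.95
tcp_pos: [349.2, -286.6, 53.6]
orientation: [-0.0, 0.512, 0.859, 0.0]
contact_force: [0.6, -0.3, 0.7]
width: 0.999
grasp_force: 0.0
```

```bash
python3 -c "from h import *; st()"
```

```text
[ 349.2 -286.6   53.6] xang 118.45 t 27.95 w 94.9 g 0.0 F [ 0.6 -0.3  0.7]
```

Emit:
{"method": "carry_out", "body": {
  "motion": [
    [0,0,0,-15,0],
    [0,0,0,-12,0],
    [0,0,0,-6,-0.2],
    [0,0,0,0,0],
    [255,0,0,0,0],
    [255,0,0,0,0],
    [255,0,0,0,0],
    [255,0,0,0,0],
    [255,0,0,0,0],
    [255,0,0,0,0],
    [255,0,0,0,0],
    [255,0,0,0,0]
  ]
}}

```text
time_s: 29.15
tcp_pos: [349.0, -286.6, 20.6]
orientation: [0.0, 0.513, 0.858, 0.0]
contact_force: [0.1, -0.0, 3.6]
width: 0.59
grasp_force: 15.0
```

```bash
python3 -c "from h import *; st()"
```

```text
[ 349.  -286.6   20.6] xang 118.29 t 29.15 w 56.1 g 15.0 F [ 0.1 -0.   3.6]
```

Emit:
{"method": "carry_out", "body": {
  "motion": [
    [255,0,0,15,0],
    [255,0,0,25,0],
    [255,0,0,30,0],
    [255,0,0,30,0],
    [255,0,0,20,0],
    [255,25,-20,0,-6],
    [255,26,-20,0,-6],
    [255,26,-20,0,-6],
    [255,26,-20,0,-6],
    [255,26,-20,0,-6],
    [255,26,-20,0,-6],
    [255,25,-20,0,-6.3]
  ]
}}

```text
time_s: 30.35
tcp_pos: [529.9, -427.2, 140.0]
orientation: [-0.0, 0.789, 0.614, -0.0]
contact_force: [1.2, -0.5, 0.4]
width: 0.589
grasp_force: 15.0
```

Emit:
{"method": "carry_out", "body": {
  "motion": [
    [255,0,-1,0,0],
    [255,0,0,0,0],
    [255,0,0,0,0]
  ]
}}

```text
time_s: 30.65
tcp_pos: [528.2, -426.9, 140.1]
orientation: [-0.001, 0.788, 0.616, -0.0]
contact_force: [-0.4, 0.3, -0.4]
width: 0.591
grasp_force: 15.0
```

```bash
python3 -c "from h import *; st()"
```

```text
[ 528.2 -426.9  140.1] xang 76.06 t 30.65 w 56.2 g 15.0 F [-0.4  0.3 -0.4]
```

Emit:
{"method": "carry_out", "body": {
  "motion": [
    [255,0.3,-0.3,-25,0],
    [255,0,0,-25,0],
    [255,0,0,-20,0],
    [255,0,0,-10,0],
    [255,0,0,-4,0],
    [255,0,0,-3,0],
    [255,0,0,-2,0],
    [255,0,0,0,0],
    [255,0,0,0,0]
  ]
}}

```text
time_s: 31.55
tcp_pos: [529.4, -428.1, 52.1]
orientation: [0.0, 0.788, 0.616, 0.0]
contact_force: [0.3, -0.4, -1.1]
width: 0.588
grasp_force: 15.0
```

```bash
python3 -c "from h import *; st()"
```

```text
[ 529.4 -428.1   52.1] xang 75.99 t 31.55 w 55.9 g 15.0 F [ 0.3 -0.4 -1.1]
```

Emit:
{"method": "carry_out", "body": {
  "motion": [
    [255,0,0,-1.4,0],
    [255,0,0,0,0],
    [110,0,0,0,0],
    [95,0,0,0,0],
    [78,0,0,0,0],
    [78,0,0,0,0],
    [78,0,0,8,0],
    [78,0,0,20,0],
    [78,0,0,35,0],
    [60,0,0,40,0],
    [0,0,0,40,0],
    [0,0,0,40,0]
  ]
}}

```text
time_s: 32.75
tcp_pos: [529.1, -427.7, 235.4]
orientation: [0.0, 0.788, 0.616, 0.0]
contact_force: [-0.6, -0.5, 0.1]
width: 0.877
grasp_force: 0.0
```

Emit:
{"method": "carry_out", "body": {
  "motion": [
    [0,0,0,35,0],
    [0,0,-40,0,0],
    [0,0,-40,0,0],
    [0,0,0,0,0],
    [0,0,0,0,0],
    [0,0,0,0,0]
  ]
}}

```text
time_s: 33.35
tcp_pos: [529.3, -507.1, 268.3]
orientation: [-0.0, 0.788, 0.616, 0.0]
contact_force: [0.5, 0.8, -0.2]
width: 0.999
grasp_force: 0.0
```

```bash
python3 -c "
from h import *
st(); np.save('pics/w9.npy',camera_params('wrist')); save('wrist','w9'); im=cv2.imread('pics/w9.png')
cv2.imwrite('pics/w9c.png',cv2.resize(im[10:190,180:350],None,fx=3.3,fy=3.3,interpolation=cv2.INTER_CUBIC))"
```

```text
[ 529.3 -507.1  268.3] xang 76.01 t 33.35 w 94.9 g 0.0 F [ 0.5  0.8 -0.2]
```

View pics/w9c.png

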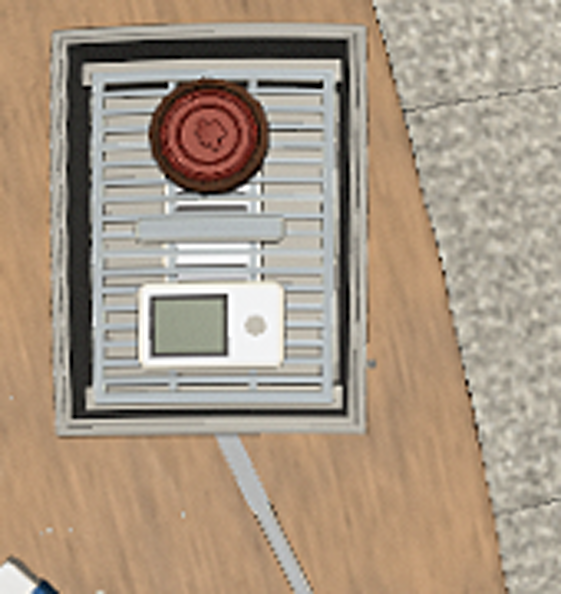

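The grid is evenly seated. The seal is face up at crop (209,135) and the logger display up at (212,325), one on each side of the handle. Next, the lid.

Emit:
{"method": "carry_out", "body": {
  "motion": [
    [0,0,30,0,2],
    [0,0,38,0,2],
    [0,0,38,0,2],
    [0,0,38,0,2],
    [0,0,38,0,2],
    [0,0,38,0,2],
    [0,0,38,0,2],
    [0,0,38,0,2],
    [0,0,38,0,2],
    [0,0,38,0,2],
    [0,0,38,0,0],
    [0,0,38,0,0]
  ]
}}

```text
time_s: 34.6
tcp_pos: [528.7, -57.6, 268.6]
orientation: [0.0, 0.669, 0.743, 0.0]
contact_force: [0.9, 0.5, -0.0]
width: 0.997
grasp_force: 0.0
```

Emit:
{"method": "carry_out", "body": {
  "motion": [
    [0,0,38,0,0],
    [0,0,38,0,0],
    [0,0,38,0,0],
    [0,0,38,0,0],
    [0,0,38,0,0],
    [0,0,38,0,0],
    [0,0,38,0,0],
    [0,7,38,0,0],
    [0,7,38,0,0],
    [0,0,28,0,0],
    [0,0,0,0,0],
    [0,0,0,0,0]
  ]
}}

```text
time_s: 35.8
tcp_pos: [542.4, 310.6, 268.2]
orientation: [0.0, 0.668, 0.744, -0.0]
contact_force: [-0.8, -0.6, 0.2]
width: 1.004
grasp_force: 0.0
```

Emit:
{"method": "carry_out", "body": {
  "motion": [
    [0,0,0,0,0],
    [0,0,0,0,0]
  ]
}}

```text
time_s: 36.0
tcp_pos: [543.2, 309.2, 268.4]
orientation: [0.0, 0.67, 0.743, 0.0]
contact_force: [-0.0, -0.6, 0.1]
width: 1.0
grasp_force: 0.0
```

```bash
python3 - <<'E'
from h import *
st(); p=camera_params("wrist"); np.save("pics/w10.npy",p); save("wrist","w10"); im=cv2.imread("pics/w10.png")
q=np.load("pics/w9.npy",allow_pickle=True).item()
b=plane("wrist",np.array([(52,32),(365,26),(367,432),(58,437)])/3.3+[179.65,9.65],56,q); print("box",rect(b),b.mean(0))
c=project("wrist",[[533.8,400.9,10]],p)[0].astype(int); print(c)
hsv=cv2.cvtColor(im,cv2.COLOR_BGR2HSV); m=((hsv[:,:,1]<60)&(hsv[:,:,2]>150)).astype(np.uint8)*255
n,l,s,ct=cv2.connectedComponentsWithStats(cv2.morphologyEx(m,cv2.MORPH_OPEN,np.ones((5,5)))); i=l[c[1]+18,c[0]]; print(s[i])
cs,_=cv2.findContours((l==i).astype(np.uint8),cv2.RETR_EXTERNAL,cv2.CHAIN_APPROX_NONE); print("lid",rect(plane("wrist",cs[0][:,0],10,p)))
E
```

```text
[543.2 309.2 268.4] xang 95.94 t 36.0 w 95.0 g 0.0 F [-0.  -0.6  0.1]
box (array([ 538.2, -391.8]), 156.9, 116.9, 76.4) [ 538.0994806  -391.80303348]
[258  96]
[ 216   40   87  113 9592]
lid (array([533.7, 402.7]), 158.3, 118.3, -84.1)
```

View pics/w10.png

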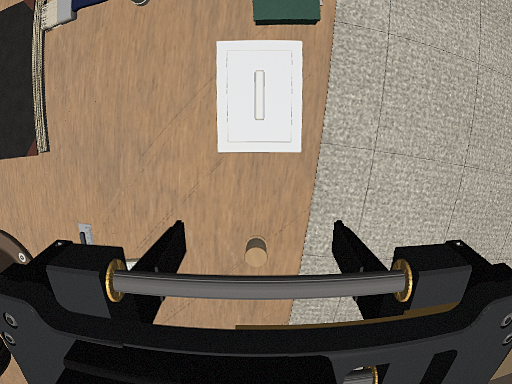

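The lid is at (259,96) with its bar along (259,70)–(259,118). The bobbin stands at (256,250), well clear.

Emit:
{"method": "carry_out", "body": {
  "motion": [
    [0,-2.5,23,-10,0],
    [0,-2.5,24,-20,0],
    [0,-2.5,24,-25,0],
    [0,-2,22.5,-25,0],
    [0,0,0,-30,0],
    [0,0,0,-30,0],
    [60,0,0,-30,0],
    [120,0,0,-20,0],
    [150,0,0,-10,0],
    [170,0,0,0,0],
    [170,0,0,0,0],
    [170,0,0,0,0]
  ]
}}

```text
time_s: 37.25
tcp_pos: [534.4, 403.8, 69.5]
orientation: [0.0, 0.669, 0.743, 0.001]
contact_force: [0.2, -0.8, -0.2]
width: 0.553
grasp_force: 0.0
```

```bash
python3 -c "from h import *; st()"
```

```text
[534.4 403.8  69.5] xang 95.98 t 37.25 w 52.6 g 0.0 F [ 0.2 -0.8 -0.2]
```

Emit:
{"method": "carry_out", "body": {
  "motion": [
    [170,-0.5,-1,-20,0],
    [170,0,0,-13,0],
    [170,0,0,-6,0],
    [170,0,0,0,0],
    [255,0,0,0,0],
    [255,0,0,0,0],
    [255,0,0,0,0],
    [255,0,0,0,0],
    [255,0,0,0,0],
    [255,0,0,0,0],
    [255,0,0,0,0],
    [255,0,0,0,0]
  ],
  "grip_force": 40
}}

```text
time_s: 38.45
tcp_pos: [533.5, 402.8, 29.6]
orientation: [0.0, 0.669, 0.743, 0.0]
contact_force: [-0.3, 0.6, 6.2]
width: 0.122
grasp_force: 40.0
```

```bash
python3 -c "from h import *; st()"
```

```text
[533.5 402.8  29.6] xang 95.99 t 38.45 w 11.6 g 40.0 F [-0.3  0.6  6.2]
```

Emit:
{"method": "carry_out", "body": {
  "motion": [
    [255,0,0,10,0],
    [255,0,0,30,0],
    [255,0,0,30,0],
    [255,0,0,30,0],
    [255,0,0,30,0],
    [255,0,0,0,0],
    [255,0,-30,0,-2],
    [255,0,-36,0,-2],
    [255,0,-36,0,-2],
    [255,0,-36,0,-2],
    [255,0,-36,0,-2],
    [255,0,-36,0,-2]
  ]
}}

```text
time_s: 39.65
tcp_pos: [532.6, 191.1, 158.4]
orientation: [-0.0, 0.744, 0.669, -0.001]
contact_force: [0.7, 0.5, -2.0]
width: 0.121
grasp_force: 40.0
```

Emit:
{"method": "carry_out", "body": {
  "motion": [
    [255,0,-36,0,-2],
    [255,0,-36,0,-2],
    [255,0,-36,0,-2],
    [255,0,-36,0,-1.8],
    [255,0,-36,0,0],
    [255,0,-36,0,0],
    [255,0,-36,0,0],
    [255,0,-36,0,0],
    [255,0,-36,0,0],
    [255,0,-36,0,0],
    [255,0,-36,0,0],
    [255,0,-36,0,0]
  ]
}}

```text
time_s: 40.85
tcp_pos: [532.6, -240.7, 158.4]
orientation: [-0.001, 0.787, 0.617, -0.0]
contact_force: [0.6, 0.0, -2.3]
width: 0.115
grasp_force: 40.0
```

Emit:
{"method": "carry_out", "body": {
  "motion": [
    [255,2,-36,0,0],
    [255,2,-36,0,0],
    [255,0,-36,0,0],
    [255,0,-30,0,0],
    [255,0,-14,0,0],
    [255,0,0,0,0],
    [255,0,0,0,0],
    [255,0,0,0,0]
  ]
}}

```text
time_s: 41.65
tcp_pos: [537.4, -389.9, 159.0]
orientation: [-0.0, 0.787, 0.617, 0.0]
contact_force: [-0.6, -0.1, -1.7]
width: 0.12
grasp_force: 40.0
```

```bash
python3 -c "
from h import *
st(); np.save('pics/w11.npy',camera_params('wrist')); save('wrist','w11')"
```

```text
[ 537.4 -389.9  159. ] xang 76.26 t 41.65 w 11.4 g 40.0 F [-0.6 -0.1 -1.7]
```

View pics/w11.png

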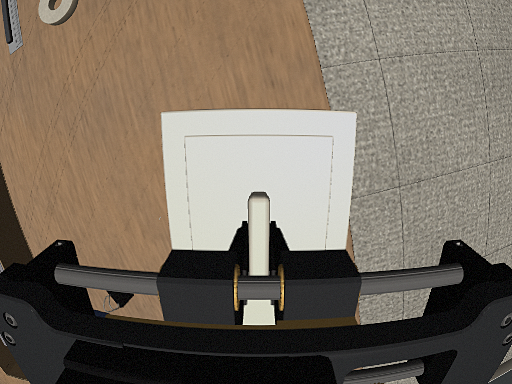

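The lid is held level, with front corners at (162,113) and (356,112).

```bash
python3 - <<'E'
from h import *
p=np.load("pics/w11.npy",allow_pickle=True).item(); s=sense(); a=np.radians(76.2); L=np.array([np.cos(a),np.sin(a)])
g=plane("wrist",[(161.5,113),(356.5,112)],s["tcp_pos"][2]-19.6,p); d=g[1]-g[0]
print(np.linalg.norm(d),np.degrees(np.arctan2(d[1],d[0]))+90,"lid c",g.mean(0)-79*L); st()
E
```

```text
116.55682990483 76.56937372718447 lid c [ 536.91687494 -391.08053775]
[ 537.5 -390.   159.2] xang 76.26 t 41.7 w 11.7 g 40.0 F [-0.1 -0.  -1.5]
```

Emit:
{"method": "carry_out", "body": {
  "motion": [
    [255,0.8,-1.2,-20,0],
    [255,0,0,-25,0],
    [255,0,0,-14,0],
    [255,0,0,-6,0],
    [255,0,0,-2,0],
    [255,0,0,-2,0],
    [255,0,0,-2,0],
    [255,0,0,0,0],
    [255,0,0,0,0]
  ]
}}

```text
time_s: 42.6
tcp_pos: [538.2, -392.7, 88.5]
orientation: [0.0, 0.787, 0.617, 0.0]
contact_force: [-0.1, 0.2, -2.0]
width: 0.119
grasp_force: 40.0
```

```bash
python3 -c "from h import *; st()"
```

```text
[ 538.2 -392.7   88.5] xang 76.19 t 42.6 w 11.3 g 40.0 F [-0.1  0.2 -2. ]
```

Emit:
{"method": "carry_out", "body": {
  "motion": [
    [255,0,1,0,0],
    [255,0,0,-2,0],
    [255,0,0,-1.5,0],
    [255,0,0,-1,0],
    [255,0,0,0,0]
  ]
}}

```text
time_s: 43.1
tcp_pos: [538.0, -391.6, 83.3]
orientation: [-0.0, 0.787, 0.617, -0.0]
contact_force: [-0.7, 0.1, -0.9]
width: 0.124
grasp_force: 40.0
```

Emit:
{"method": "carry_out", "body": {
  "motion": [
    [255,0,0,-1,0],
    [255,0,0,-1,0],
    [255,0,0,-1,0],
    [255,0,0,0,0]
  ]
}}

```text
time_s: 43.5
tcp_pos: [538.0, -391.5, 80.4]
orientation: [-0.0, 0.787, 0.617, -0.0]
contact_force: [1.0, 0.3, -1.7]
width: 0.12
grasp_force: 40.0
```

```bash
python3 -c "from h import *; st()"
```

```text
[ 538.  -391.5   80.4] xang 76.19 t 43.5 w 11.4 g 40.0 F [ 1.   0.3 -1.7]
```

Emit:
{"method": "carry_out", "body": {
  "motion": [
    [255,0,0,-0.6,0],
    [255,0,0,-0.4,0],
    [255,0,0,0,0],
    [230,0,0,0,0],
    [200,0,0,0,0],
    [160,0,0,0,0],
    [160,0,0,0,0],
    [160,0,0,10,0],
    [160,0,0,25,0],
    [100,0,0,40,0],
    [50,0,0,40,0],
    [0,0,-30,40,0]
  ]
}}

```text
time_s: 44.7
tcp_pos: [538.4, -419.4, 237.5]
orientation: [-0.0, 0.786, 0.618, 0.0]
contact_force: [0.0, -0.8, -0.4]
width: 0.569
grasp_force: 0.0
```

Emit:
{"method": "carry_out", "body": {
  "motion": [
    [0,0,-40,30,0],
    [0,0,-40,0,0],
    [0,0,-10,0,0],
    [0,0,0,0,0],
    [0,0,0,0,0]
  ]
}}

```text
time_s: 45.2
tcp_pos: [538.1, -510.6, 264.3]
orientation: [-0.001, 0.787, 0.617, 0.0]
contact_force: [-0.1, -0.1, 1.1]
width: 0.974
grasp_force: 0.0
```

```bash
python3 - <<'E'
from h import *
st(); p=camera_params("wrist"); save("wrist","w12"); im=cv2.imread("pics/w12.png"); s=capture("side")[:,:,::-1]
a=cv2.resize(im[20:170,180:350],(425,375)); b=cv2.resize(s[220:350,250:380],(375,375),interpolation=cv2.INTER_CUBIC)
cv2.imwrite("pics/w12b.png",np.hstack([a,b]))
E
```

```text
[ 538.1 -510.6  264.3] xang 76.2 t 45.2 w 92.5 g 0.0 F [-0.1 -0.1  1.1]
```

View pics/w12b.png

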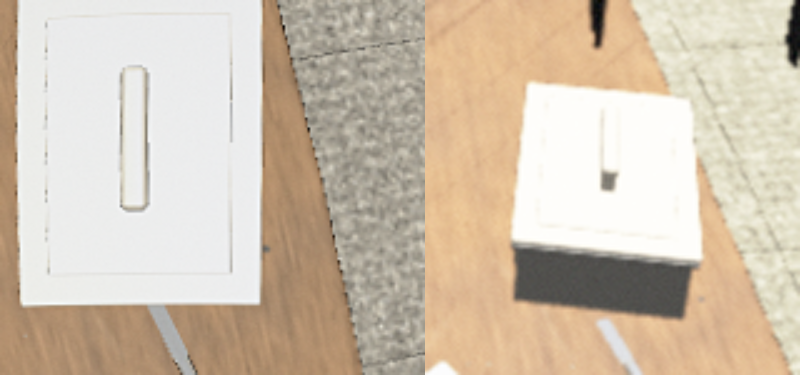

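The lid lies square and fully down: in the side crop its plate edge, (515,245)–(700,262), runs along the box rim with no gap. The robot is clear, so I'm handing in.

```bash
python3 -c "from rig import *; print(job_done())"
```

```text
the job is handed in; nothing more can be done
None
```

I packed the humidity box in the order asked, closed it with the lid fully down, and handed the job in at about 45 s of the 141 s allowed; the seal stayed upright and I never touched the bobbin.

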